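# Start up a brake bleeding unit

### The arm

A 6-joint arm with a two-finger parallel gripper is mounted at the origin on the work surface. World frame = base frame: x ahead of the robot, y to its left, z up, the work surface at z = 0. Lengths are in m, angles in degrees, forces in N, time in s.
With the tool pointing down it reaches from about 0.4 to 0.825 m from the base axis. Payload 7 kg.
Tool frame: the origin (TCP) lies midway between the tips of the shut fingers; the grasp point (between the pads) lies r.pinch_z behind it (r.pinch_z is the distance from the TCP to the grasp point, in m); z points along the fingers, y is the line along which they close (so a half turn about z gives the same grasp; the last joint's range is limited). The gripper opens to 88 mm and grips with 3 to 60 N. Pads are 19 mm wide; open, the fingers measure 130 mm over their backs; the gripper's body (78 mm by 193 mm) begins 47 mm behind the grasp point.
Start: joints at [-49.383, 20.546, 0.682, 0, -70.136, -16.507], TCP at [0.276, -0.616, 0.227] pointing down, gripper open.
Joint ranges: [-176.03, 176.03], [-82.01, 121.73], [-58.28, 71.71], [-173.87, 95.51], [-174.79, -0.11], [-173.66, 173.66]. Speed limits (degrees/s): [136.94, 136.94, 172.46, 180, 180, 180].

### API

Orientations are given as [roll, pitch, yaw] about the fixed x, y, z axes, in that order (R = Rz(yaw) Ry(pitch) Rx(roll)).
In Python, from plant import r, optics, job gives the robot as it stands.
- The arm moves only by the shell command python3 -m crank 'ROWS' [FORCE]. ROWS is JSON, a list of rows, each an object with "xyz": the shift along the tool's x, y, z in units of 30 mm (1.0 is 30 mm), a list of three; "delta_rot": the turn, a rotation vector about the tool's x, y, z in degrees, a list of three; "claw": the closure, from 0 (fully open) to 1 (shut). A call has 1 to 20 rows; each row is the pose to reach, as a shift and turn from the pose commanded when the call began, along the tool's axes at that moment; what a row does not reach only later rows make up. A row lasts 1/8 s, in which the tool goes at most 62.5 mm and 10.7 degrees, less where a joint would pass 70% of its speed; a pose out of reach is approached as far as the arm can. A call with a gripper value outside its range is refused whole. The fingers move at their own pace and stop on an object; FORCE is the grip in N (left out, the last holds). Time passes only in rows, so rows that repeat a pose let the fingers close. It gives the time, the measured TCP pose, the force, the opening and the grip force at its end, in the units of the state.
- r.get_state(): the state, without advancing time (a new reading comes with each control period).
- optics.capture(name): name is "scene" or "top"; returns a dict with "img" (480x640x3 uint8, blue, green, red), "fovy" (degrees; the focal length in pixels is half the picture's height over the tangent of half this angle, whatever the lens; pixels are square), "cx", "cy" (the principal point, pixels), "eye" and "rotation" of the camera in the world. Camera axes: x right, y up, looking along -z (the intrinsics and any distortion apply to the point x, -y, -z); pixel columns grow to the right and rows downward; lengths in m; the calibration is good to about 2 mm. A picture is of the moment at which its call begins. There is no depth.
- job.close_job(): hands the job in; it is judged then, once.
The state is a dict: "time_s": time; "joints": joint angles; "qd": joint speeds; "joint_torque": joint torques, N m; "tcp_pos": TCP position; "eef_rot": TCP orientation; "contact_force": force on the tool from outside, world axes, zero at the start; "moment": the same for the moment, N m; "gripper_width": finger opening in m; "gripper_force": force on a finger pad.
Only numpy, scipy, OpenCV 4.12 (cv2) and the standard library are available. Lean on these libraries where they do the work, as an engineer would, in place of code of your own. Each camera call takes 0.05 s, during which the arm holds its last target. There are 200 camera calls.

### The job

Start up the brake bleeding unit: push its open orange filler flap fully shut, then press the red main rocker over to ON (the half with the white stroke, which now stands up), then press the black START key fully in and hold it in for at least two seconds to prime the pump, and let it go. Only push and press, gently: do not lift the flap further open, leave the pressure knob as it is set, never press START while the rocker is off, and neither lift nor shift the loose things standing on and around the unit.

Things in the scene. Friction and masses are not known exactly. Their poses are not given: they have to be found in the camera images.
- unit: Blue brake bleeding unit, fixed; place and yaw vary. 300 x 300 mm; origin: centre of the underside, table height; x from its low front edge to its rear, y to its left, z up. From the front edge (80 mm high) a grey control panel rises at 25 degrees to a level deck 164 mm high (x 30..150 mm). Carrying handle at x = 165 mm, y -90..90, top 223 mm high. Hose hooks stand 34 mm out from both sides.
- flap (a joint): Opening angle of the orange filler flap on the right half of the deck (rad): 0 = fully shut, level with the deck, a firm stop; starts at 0.5 to 0.8. Stiff friction hinge at the rear of the bay, along the unit's y: it stays where it is left; 1 to 3 N from above moves it down.
- flap_hinge (a point): Middle of the flap's hinge line, at (146, -75, 168) mm in the unit's frame. The flap is a plate 110 mm long (from the hinge to the unit's front), 142 mm wide, 4 mm thick, its upper face at this point's height when shut. Pushing straight down 65 mm in front of the hinge meets the flap at every starting angle and shuts it.
- flap_edge (a point): Point on the middle of the flap's upper face, 104 mm from the hinge, just inside its free front edge, on which a 4 mm high rib runs; moves with the flap.
- rocker (a joint): Red main rocker on the left of the panel (rad): 0 = OFF, 0.40 = ON; a spring snaps it to the nearer end. Paddle 40 mm (along the slope) x 28 mm, pivot across its middle along the unit's y, 5 mm above the panel. In OFF the upper half (white stroke) stands up, its end 8 mm above the pivot: about 3 N there tips it over. In ON this half lies parallel to the panel, 3 mm above its bezel.
- rocker_on (a point): Point on the face of the rocker's ON half (the half further up the slope, white stroke), 12 mm from the pivot; moves with the rocker. In OFF it is 9.7 mm above the panel, in ON 5 mm. Once ON the point lies 68 mm down the slope from the START key's centre.
- start (a joint): Travel of the START key (m): 0 = out, 0.006 = fully in (a firm stop); a spring key that comes back out when let go. 1.5 N starts it moving, 4 N holds it fully in.
- start_top (a point): Centre of the face of the START key: black, 24 mm square, green spot, left of the panel, above the rocker (pivot 80 mm down the slope). Out, it stands 10 mm above the panel, fully in 4 mm (bezel 2 mm high, 32 mm square). Frame: z straight out of the panel, x up the slope, y to the unit's left; it travels along -z. At (-24, 85, 151) mm in the unit's frame.
- pressure (a joint): Angle of the pressure knob (rad), to be left as it is.
- pressure_top (a point): Centre of the top of the grey ribbed pressure knob, 46 mm across, 25 mm above the panel, 115 mm to the right of the START key.
- adapter: Loose red master cylinder adapter with a brass nipple, 54 mm across, 54 mm high, standing on the left of the unit's deck. Origin: centre of its underside. To be left where it stands.
- cup: Loose blue plastic catch cup, 72 mm across, 85 mm high, standing beside the unit. Origin: centre of its underside.
- can: Loose teal fluid can, 91 mm across, 136 mm high, standing beside the unit. Origin: centre of its underside.
- wrench: Loose steel wrench lying on the table. Origin: underside.
- screwdriver: Loose screwdriver lying on the table. Origin: underside.
- bottle: Loose clear bleed bottle, 66 mm across, 160 mm high. Origin: centre of its underside.
- bin: Loose blue parts bin, 120 x 90 x 50 mm. Origin: centre of its underside.
- pressure_mark (a point): Outer end of the white pointer mark on the knob's top, 17 mm from its axis; it turns with the knob.

How it is judged (in metres and radians):
On the way, in this order (a step that is already met when the one before it is completed fails the run):
1. the filler flap is pushed fully shut (value of joint flap below 0.05 rad), for 0.2 s.
2. then the main rocker is pressed over to ON (value of joint rocker above 0.33 rad), for 0.2 s.
3. then the START key is held fully in for two seconds (value of joint start above 0.0045 m), for 2 s.
At the end, for the whole second after the job is handed in: The flap is shut (within 0.05 rad), the rocker stands at ON (above 0.33 rad) and the START key, after being held in (more than 4.5 of its 6 mm) for 2 s without a break, is out again (within 1.2 mm) (value of joint flap below 0.05 rad and value of joint rocker above 0.33 rad and value of joint start below 0.0012 m); the robot touches nothing.
It fails at once if START is pressed while the main rocker is off (value of joint start above 0.003 m and value of joint rocker below 0.2 rad).
It fails at once if the flap is raised further open (value of joint flap above 0.95 rad).
It fails at once if the unit is pushed or pinched with more than 60 N (contact force between the fingers and unit above 60 N).
It fails at once if the pressure knob is turned (its pointer mark shifts by more than 4 mm) (distance of pressure_mark from where it was at the start of the episode above 0.004 m).
It fails at once if a thing standing on or around the unit is lifted or shifted by more than 15 mm (distance of any of adapter, cup, can, wrench, screwdriver, bottle, bin from where it was at the start of the episode above 0.015 m).
It also fails if it takes over 54 s, if anything falls off the work surface, if the arm or the gripper's body presses on something with over 40 N, if the wrist force passes 120 N, or if a joint passes its speed limit or range.

## Working session

There is one attempt and no reset: what is moved stays moved. The work goes in short steps, Python scripts to look and compute and a shell command to move; the robot and the scene stay as the last step left them, time stands still between calls to the robot, and variables do not carry over. Pictures are saved under pics/ and viewed, at most 10 in all, crops included, and the job is handed in when it is done.

```bash
ls; mkdir -p pics
python3 - <<'E'
from plant import r, optics, job
import cv2
for n in("scene","top"):
    d=optics.capture(n); cv2.imwrite(f"pics/{n}0.png",d["img"])
    print({k:v for k,v in d.items() if k!="img"})
print(r.get_state(), r.pinch_z)
E
```

```text
pics
{'fovy': 57.04869042177195, 'cx': 328.46708389766377, 'cy': 237.39467781820844, 'eye': array([ 1.45033526, -0.21653953,  0.76522293]), 'rotation': array([55.18861201,  0.11035778, 75.99656181])}
{'fovy': 55.37068984606762, 'cx': 319.137714679863, 'cy': 239.1535499095573, 'eye': array([ 0.48534258, -0.02152253,  1.45296329]), 'rotation': array([ 2.98356722e+00,  4.89097529e-02, -8.92701810e+01])}
{'time_s': 0.1, 'joints': array([-4.93823739e+01,  2.05875138e+01,  6.40539738e-01, -1.69457947e-02,
       -7.01356109e+01, -1.65067590e+01]), 'qd': array([-0.03337896, -0.1193632 ,  0.15760492, -0.00252979,  0.02341459,
        0.07259629]), 'joint_torque': array([-7.78753019e-05, -5.84162915e+01,  2.93749648e+01,  7.01540440e+00,
        1.02045995e-02, -5.83468932e-05]), 'tcp_pos': array([ 0.27554165, -0.61573848,  0.22572832]), 'eef_rot': array([ 1.79916292e+02, -8.19226944e-03, -1.55894896e+02]), 'contact_force': array([ 0.70843188, -0.75741278, -0.76737314]), 'moment': array([-0.02292433,  0.03691307, -0.01634433]), 'gripper_force': 0.0, 'gripper_width': 0.08751797272427277} 0.0188
```

View pics/scene0.png

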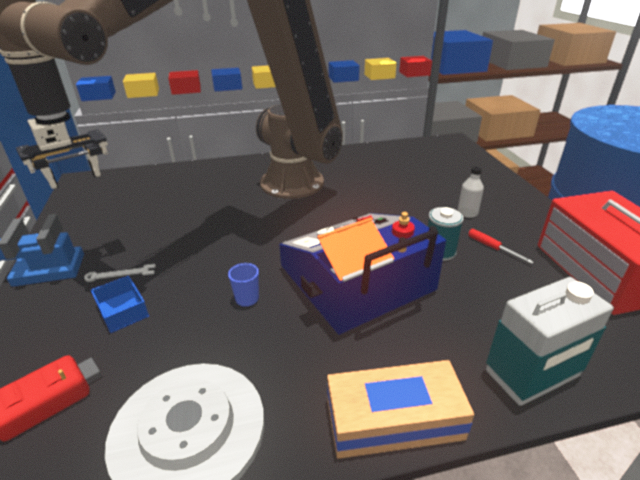

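View pics/top0.png

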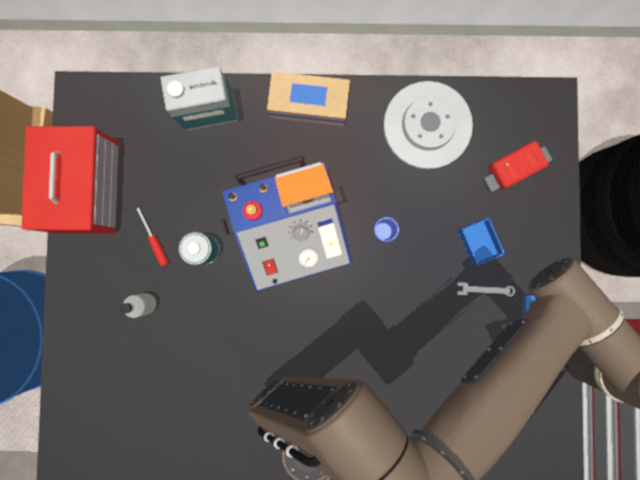

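The top view shows the unit around (287,225), with START near (262,243), the rocker near (270,267), the knob near (301,230) and the orange flap near (304,187). I'll enlarge both views.

Run:
```python
import cv2
a=cv2.imread("pics/top0.png")[150:300,200:360]; cv2.imwrite("pics/tc.png",cv2.resize(a,None,fx=4,fy=4,interpolation=cv2.INTER_CUBIC)[:600])
a=cv2.imread("pics/scene0.png")[195:335,265:465]; cv2.imwrite("pics/sc.png",cv2.resize(a,None,fx=4,fy=4,interpolation=cv2.INTER_CUBIC))
```

```text
(no output)
```

View pics/tc.png

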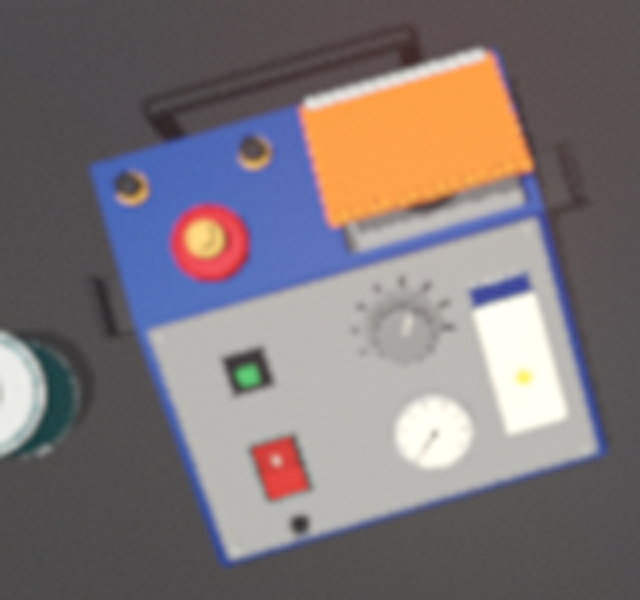

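View pics/sc.png

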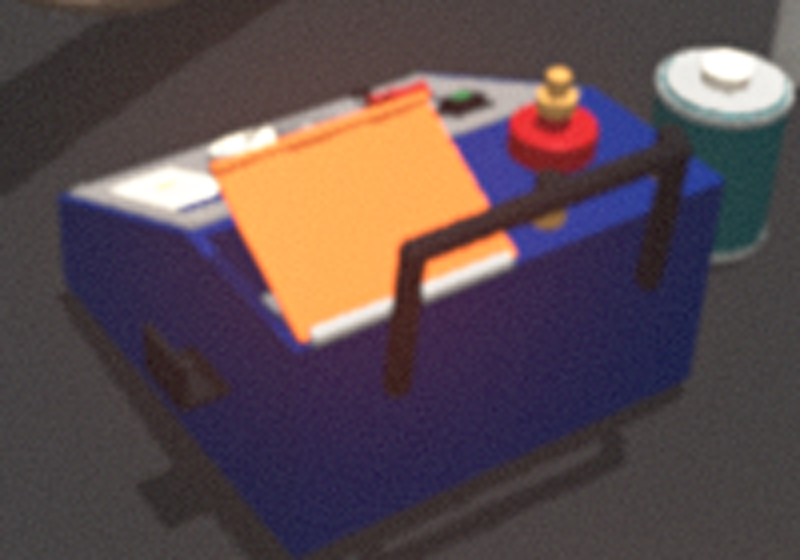

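The top crop shows START at (248,371), the rocker at (281,467), the knob at (405,327), the shell's front corners at (228,563) and (603,455), and the rear-left deck corner at (93,163). The scene crop shows the deck's rear corners at (722,182) and (300,347), and the flap standing open. Next I'll fit the unit's pose.

```bash
cat > h.py <<'E'
import numpy as np, json
from scipy.spatial.transform import Rotation as R
from plant import r, optics
U=lambda: np.array(json.load(open("u.json")))
def proj(d,P):
    q=(np.asarray(P)-d["eye"])@R.from_euler("xyz",d["rotation"],degrees=True).as_matrix()
    f=240/np.tan(np.radians(d["fovy"]/2))
    return np.c_[d["cx"]+f*q[:,0]/-q[:,2], d["cy"]+f*q[:,1]/q[:,2]]
def world(u,p):
    return R.from_euler("z",u[2]).apply(np.asarray(p)/1000.)+[u[0],u[1],0]
def target(p,tilt,flip):
    "unit-frame point (mm), tilt deg -> world TCP pose; tool z down leaning to unit +x"
    u=U(); a=np.radians(tilt); z=np.array([np.sin(a),0,-np.cos(a)]); y=np.array([0,1.*flip,0]); x=np.cross(y,z)
    return world(u,[p])[0], R.from_euler("z",u[2])*R.from_matrix(np.c_[x,y,z])
def rel(p,tilt=0,flip=1,cur=None):
    s=r.get_state(); t,Q=target(p,tilt,flip)
    C=R.from_euler("xyz",s["eef_rot"],degrees=True) 
    return (C.inv().apply(t-s["tcp_pos"])/.03).round(3), (C.inv()*Q).as_rotvec(degrees=True).round(2), t.round(4)
E
cat > fit.py <<'E'
from h import *
from scipy.optimize import least_squares
top=np.array([[-150,150,80,228,563],[-150,-150,80,603,455],[150,150,164,93,163],[30,150,164,148,328],[-24,85,151,249,371],[-30.3,-30,164.6,405,327],[165,90,223,148,105],[165,-90,223,410,30],[-94,85,113,281,467]],float)
sc=np.array([[150,150,164,722,182],[150,-150,164,300,347],[-150,-150,80,62,198],[150,-150,0,298,556],[-24,85,151,463,101],[30,-150,164,185,230]],float)
dt,ds=optics.capture("top"),optics.capture("scene")
pt=top[:,3:]/4+[199.6,149.6]; ps=sc[:,3:]/4+[264.6,194.6]
def res(u,full=0):
    e=np.r_[proj(dt,world(u,top[:,:3]))-pt, proj(ds,world(u,sc[:,:3]))-ps]
    return e if full else e.ravel()
o=least_squares(res,[.53,.08,.25],loss="soft_l1"); print(o.x,np.degrees(o.x[2])); print(res(o.x,1).round(1))
json.dump(list(o.x),open("u.json","w"))
for f in(1,-1): print(rel([81,-75,275],0,f))
for p in([-24,85,151],[-80,85,118]): print(world(U(),[p]))
E
python3 fit.py
```

```text
[0.58828914 0.07110826 0.30013114] 17.196247402755503
[[-1.5  0.2]
 [ 0.9 -1.3]
 [-1.2  0.2]
 [-3.3 -0.6]
 [-0.6  0.6]
 [-0.4  2. ]
 [ 0.2 -0.3]
 [-1.6 -0.2]
 [-0.3  0.1]
 [ 0.7 -0.7]
 [-1.   1.2]
 [-2.  -0.4]
 [-1.3  3.6]
 [-1.1 -1.7]
 [-0.5  0.9]]
(array([-21.246,  13.84 ,  -1.623]), array([ 0.06, -0.01,  6.91]), array([0.6878, 0.0234, 0.275 ]))
(array([-21.246,  13.84 ,  -1.623]), array([ 2.0000e-02,  9.0000e-02, -1.7309e+02]), array([0.6878, 0.0234, 0.275 ]))
[[0.54023213 0.14521308 0.151     ]]
[[0.48673546 0.12865693 0.118     ]]
```

```bash
python3 -m crank '[{"xyz":[0,0,-2.5],"delta_rot":[0,0,0],"claw":1},{"xyz":[0,0,-2.5],"delta_rot":[0,0,0],"claw":1},{"xyz":[-21.25,13.84,-2.5],"delta_rot":[0,0,6.9],"claw":1},{"xyz":[-21.25,13.84,-2.5],"delta_rot":[0,0,6.9],"claw":1},{"xyz":[-21.25,13.84,-2.5],"delta_rot":[0,0,6.9],"claw":1},{"xyz":[-21.25,13.84,-2.5],"delta_rot":[0,0,6.9],"claw":1},{"xyz":[-21.25,13.84,-2.5],"delta_rot":[0,0,6.9],"claw":1},{"xyz":[-21.25,13.84,-2.5],"delta_rot":[0,0,6.9],"claw":1},{"xyz":[-21.25,13.84,-2.5],"delta_rot":[0,0,6.9],"claw":1},{"xyz":[-21.25,13.84,-2.5],"delta_rot":[0,0,6.9],"claw":1},{"xyz":[-21.25,13.84,-2.5],"delta_rot":[0,0,6.9],"claw":1},{"xyz":[-21.25,13.84,-2.5],"delta_rot":[0,0,6.9],"claw":1},{"xyz":[-21.25,13.84,-2.5],"delta_rot":[0,0,6.9],"claw":1},{"xyz":[-21.25,13.84,-2.5],"delta_rot":[0,0,6.9],"claw":1},{"xyz":[-21.25,13.84,-2.5],"delta_rot":[0,0,6.9],"claw":1},{"xyz":[-21.25,13.84,-2.5],"delta_rot":[0,0,6.9],"claw":1},{"xyz":[-21.25,13.84,-2.5],"delta_rot":[0,0,6.9],"claw":1},{"xyz":[-21.25,13.84,-2.5],"delta_rot":[0,0,6.9],"claw":1}]' 10
python3 - <<'E'
from h import *
import cv2
print(rel([81,-75,235],0,1))
d=optics.capture("scene"); cv2.imwrite("pics/s1.png",cv2.resize(d["img"][100:350,220:500],None,fx=2.4,fy=2.4))
E
```

```text
time_s: 2.45
tcp_pos: [0.6875, 0.022, 0.3023]
eef_rot: [-180.0, 0.0, -162.9]
contact_force: [-0.0, -0.8, 0.7]
gripper_width: 0.0008
gripper_force: 0.0
(array([-0.022,  0.043,  2.243]), array([-0.  ,  0.05, -0.07]), array([0.6878, 0.0234, 0.235 ]))
```

View pics/s1.png

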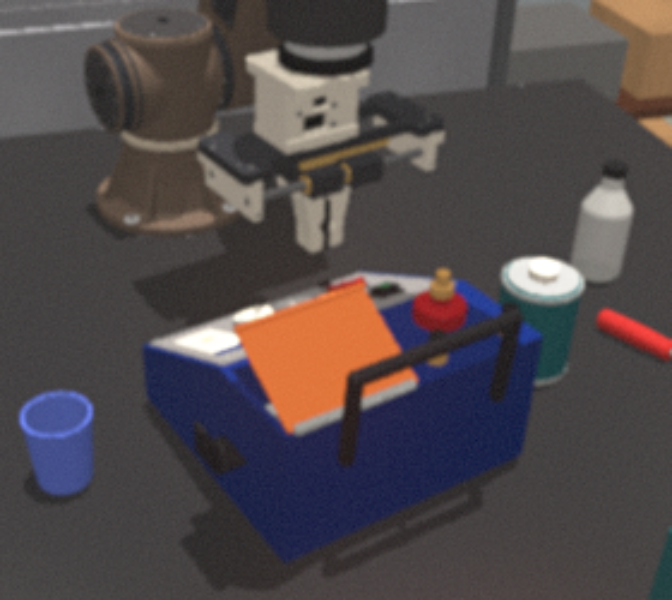

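The shut fingertips hang at about (320,240) in the crop, above the open flap. I'll push straight down.

```bash
python3 -m crank '[{"xyz":[0,0,1.0],"delta_rot":[0,0,0],"claw":1},{"xyz":[0,0,1.7],"delta_rot":[0,0,0],"claw":1},{"xyz":[0,0,1.9],"delta_rot":[0,0,0],"claw":1},{"xyz":[0,0,2.1],"delta_rot":[0,0,0],"claw":1},{"xyz":[0,0,2.3],"delta_rot":[0,0,0],"claw":1},{"xyz":[0,0,2.5],"delta_rot":[0,0,0],"claw":1},{"xyz":[0,0,2.7],"delta_rot":[0,0,0],"claw":1},{"xyz":[0,0,2.9],"delta_rot":[0,0,0],"claw":1},{"xyz":[0,0,3.1],"delta_rot":[0,0,0],"claw":1},{"xyz":[0,0,3.3],"delta_rot":[0,0,0],"claw":1},{"xyz":[0,0,3.5],"delta_rot":[0,0,0],"claw":1},{"xyz":[0,0,3.7],"delta_rot":[0,0,0],"claw":1},{"xyz":[0,0,3.9],"delta_rot":[0,0,0],"claw":1},{"xyz":[0,0,4.1],"delta_rot":[0,0,0],"claw":1},{"xyz":[0,0,4.2],"delta_rot":[0,0,0],"claw":1},{"xyz":[0,0,4.2],"delta_rot":[0,0,0],"claw":1}]'
```

```text
time_s: 4.5
tcp_pos: [0.6879, 0.0233, 0.1752]
eef_rot: [180.0, -0.0, -162.8]
contact_force: [-0.4, 0.1, -0.6]
gripper_width: 0.0005
gripper_force: 0.0
```

```bash
python3 -m crank '[{"xyz":[0,0,0.07],"delta_rot":[0,0,0],"claw":1},{"xyz":[0,0,0.14],"delta_rot":[0,0,0],"claw":1},{"xyz":[0,0,0.2],"delta_rot":[0,0,0],"claw":1},{"xyz":[0,0,0.2],"delta_rot":[0,0,0],"claw":1}]'; python3 -m crank '[{"xyz":[0,0,0.03],"delta_rot":[0,0,0],"claw":1},{"xyz":[0,0,0.05],"delta_rot":[0,0,0],"claw":1},{"xyz":[0,0,0.05],"delta_rot":[0,0,0],"claw":1}]'
```

```text
time_s: 5.0
tcp_pos: [0.688, 0.0233, 0.1694]
eef_rot: [180.0, -0.0, -162.8]
contact_force: [0.7, -0.2, -0.7]
gripper_width: 0.0003
gripper_force: 0.0
time_s: 5.38
tcp_pos: [0.6881, 0.0233, 0.1688]
eef_rot: [-180.0, 0.0, -162.8]
contact_force: [-2.3, -0.1, 4.3]
gripper_width: 0.0002
gripper_force: 2.6
```

```bash
python3 -m crank '[{"xyz":[0,0,0.03],"delta_rot":[0,0,0],"claw":1},{"xyz":[0,0,0.06],"delta_rot":[0,0,0],"claw":1},{"xyz":[0,0,0.06],"delta_rot":[0,0,0],"claw":1},{"xyz":[0,0,0.06],"delta_rot":[0,0,0],"claw":1}]'
```

```text
time_s: 5.88
tcp_pos: [0.6881, 0.0233, 0.1686]
eef_rot: [-180.0, 0.1, -162.8]
contact_force: [-5.5, 0.6, 14.4]
gripper_width: 0.0005
gripper_force: 6.9
```

Firm stop at 14 N, so the flap is shut. I'll retract and work out the rocker approach.

```bash
python3 -m crank '[{"xyz":[0,0,-1],"delta_rot":[0,0,0],"claw":1},{"xyz":[0,0,-3],"delta_rot":[0,0,0],"claw":1},{"xyz":[0,0,-4],"delta_rot":[0,0,0],"claw":1},{"xyz":[0,0,-4],"delta_rot":[0,0,0],"claw":1}]'
python3 - <<'E'
from h import *
import cv2
print(rel([-124,85,210],25,1))
E
```

```text
time_s: 6.38
tcp_pos: [0.6893, 0.0235, 0.2895]
eef_rot: [-180.0, 0.3, -162.8]
contact_force: [-0.5, -0.0, -1.5]
gripper_width: 0.0004
gripper_force: 0.0
(array([6.893, 5.35 , 2.609]), array([-2.000e-02, -2.468e+01,  3.000e-02]), array([0.4447, 0.1156, 0.21  ]))
```

```bash
python3 -m crank '[{"xyz":[6.9,5.35,0],"delta_rot":[0,0,0],"claw":1},{"xyz":[6.9,5.35,0],"delta_rot":[0,0,0],"claw":1},{"xyz":[6.9,5.35,0],"delta_rot":[0,0,0],"claw":1},{"xyz":[6.9,5.35,0],"delta_rot":[0,0,0],"claw":1},{"xyz":[6.9,5.35,0],"delta_rot":[0,-24.7,0],"claw":1},{"xyz":[6.9,5.35,1],"delta_rot":[0,-24.7,0],"claw":1},{"xyz":[6.9,5.35,2],"delta_rot":[0,-24.7,0],"claw":1},{"xyz":[6.9,5.35,2.6],"delta_rot":[0,-24.7,0],"claw":1},{"xyz":[6.9,5.35,2.6],"delta_rot":[0,-24.7,0],"claw":1},{"xyz":[6.9,5.35,2.6],"delta_rot":[0,-24.7,0],"claw":1}]'
python3 - <<'E'
from h import *
import cv2
print(rel([-107,85,173],25,1),r.get_state()["joints"])
a,b=optics.capture("top"),optics.capture("scene")
cv2.imwrite("pics/c2.png",np.hstack([cv2.resize(a["img"][150:300,200:360],None,fx=2.5,fy=2.5),cv2.resize(b["img"][150:300,280:440],None,fx=2.5,fy=2.5)]))
E
```

```text
time_s: 7.62
tcp_pos: [0.4432, 0.1157, 0.2089]
eef_rot: [180.0, 24.7, -162.8]
contact_force: [-0.2, -0.1, 0.5]
gripper_width: 0.0005
gripper_force: 0.0
(array([-0.056, -0.017,  1.343]), array([ 0.01, -0.28,  0.  ]), array([0.4609, 0.1207, 0.173 ])) [  49.01722745  -16.3858713   -54.29689027   23.85146989  -33.01518489
 -139.74834456]
```

View pics/c2.png

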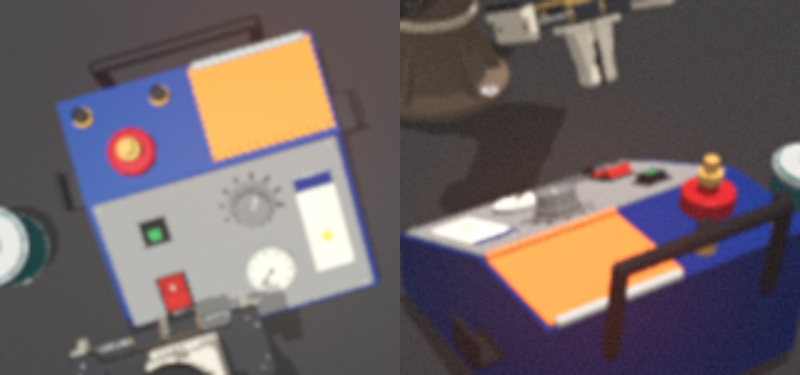

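The picture shows the flap flat at left (265,100). The rocker, at left (175,290), is in front of the tool, which leans along the panel normal. I'll approach the rocker.

```bash
python3 -m crank '[{"xyz":[-0.05,0,1],"delta_rot":[0,-0.3,0],"claw":1},{"xyz":[-0.05,0,2],"delta_rot":[0,-0.3,0],"claw":1},{"xyz":[-0.05,0,2.7],"delta_rot":[0,-0.3,0],"claw":1},{"xyz":[-0.05,0,2.95],"delta_rot":[0,-0.3,0],"claw":1},{"xyz":[-0.05,0,2.95],"delta_rot":[0,-0.3,0],"claw":1}]'
python3 - <<'E'
from h import *
import cv2
print(rel([-81.7,85,118.5],25,1))
a,b=optics.capture("top"),optics.capture("scene")
cv2.imwrite("pics/c3.png",np.hstack([cv2.resize(a["img"][190:290,220:320],None,fx=4,fy=4,interpolation=2),cv2.resize(b["img"][170:270,320:420],None,fx=4,fy=4,interpolation=2)]))
E
```

```text
time_s: 8.35
tcp_pos: [0.4869, 0.1253, 0.1395]
eef_rot: [179.5, 23.9, -162.8]
contact_force: [0.1, -0.0, -0.6]
gripper_width: 0.0002
gripper_force: 0.0
(array([0.308, 0.1  , 0.629]), array([ 0.54, -1.13, -0.02]), array([0.4851, 0.1282, 0.1185]))
```

View pics/c3.png

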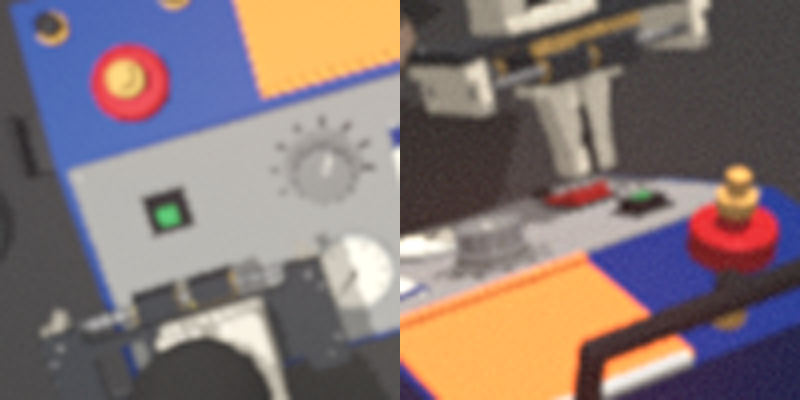

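Run:
```python
from h import *
print(r.get_state()["joints"].round(1),r.get_state()["tcp_pos"])
for t in(8,12): print(t,rel([-81.7,85,118.5],t,1),rel([-94.4,85,145.7],t,1))
```

```text
[  40.3   -4.5  -58.2   32.3  -16.3 -142.4] [0.48659578 0.12557707 0.1400672 ]
8 (array([0.312, 0.09 , 0.649]), array([ 0.58, 15.94,  0.09]), array([0.4851, 0.1282, 0.1185])) (array([ 0.331,  0.1  , -0.351]), array([ 0.58, 15.94,  0.09]), array([0.473 , 0.1244, 0.1457]))
12 (array([0.312, 0.09 , 0.649]), array([ 0.58, 11.94,  0.07]), array([0.4851, 0.1282, 0.1185])) (array([ 0.331,  0.1  , -0.351]), array([ 0.58, 11.94,  0.07]), array([0.473 , 0.1244, 0.1457]))
```

Joint 3 is at its limit with the full tilt, so I'll back off and use about 8° of tilt.

```bash
python3 -m crank '[{"xyz":[0,0,-1.5],"delta_rot":[0,0,0],"claw":1},{"xyz":[0,0,-1.5],"delta_rot":[0,9,0],"claw":1},{"xyz":[0,0,-1.5],"delta_rot":[0,17,0],"claw":1},{"xyz":[0,0,-1.5],"delta_rot":[0,17,0],"claw":1},{"xyz":[0,0,-1.5],"delta_rot":[0,17,0],"claw":1}]'
python3 - <<'E'
from h import *
print(r.get_state()["joints"].round(1))
print(rel([-87,85,135],8,1))
E
```

```text
time_s: 9.07
tcp_pos: [0.4687, 0.1195, 0.1804]
eef_rot: [179.5, 6.9, -162.6]
contact_force: [0.6, -0.0, 0.8]
gripper_width: 0.0006
gripper_force: 0.0
[  39.4    0.   -32.9    2.7  -50.4 -113.7]
(array([-0.246,  0.1  ,  1.556]), array([ 0.55, -1.08,  0.17]), array([0.48  , 0.1266, 0.135 ]))
```

```bash
python3 -m crank '[{"xyz":[-0.25,0.1,0.8],"delta_rot":[0.5,-1.1,0],"claw":1},{"xyz":[-0.25,0.1,1.55],"delta_rot":[0.5,-1.1,0],"claw":1},{"xyz":[-0.25,0.1,1.55],"delta_rot":[0.5,-1.1,0],"claw":1},{"xyz":[-0.25,0.1,1.55],"delta_rot":[0.5,-1.1,0],"claw":1}]'
python3 - <<'E'
from h import *
import cv2
print(r.get_state()["joints"].round(1))
print(rel([-87,85,119],8,1))
a,b=optics.capture("top"),optics.capture("scene")
cv2.imwrite("pics/c4.png",np.hstack([cv2.resize(a["img"][200:300,220:320],None,fx=4,fy=4,interpolation=2),cv2.resize(b["img"][170:270,320:420],None,fx=4,fy=4,interpolation=2)]))
E
```

```text
time_s: 9.57
tcp_pos: [0.4804, 0.1267, 0.1361]
eef_rot: [180.0, 8.0, -162.6]
contact_force: [0.4, -0.3, -0.2]
gripper_width: 0.0006
gripper_force: 0.0
[  40.     3.6  -36.8    4.5  -42.3 -115.7]
(array([ 0.093, -0.001,  0.564]), array([0.05, 0.05, 0.21]), array([0.48  , 0.1266, 0.119 ]))
```

View pics/c4.png

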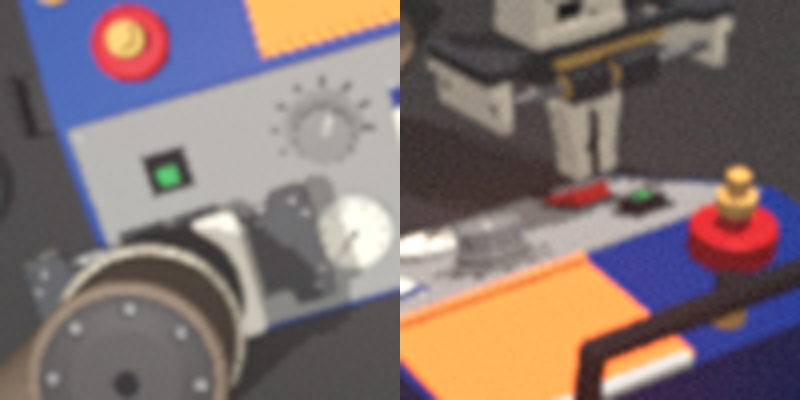

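In the right half, the tips at about (583,175) sit just above the red rocker at (580,193). I'll press down.

```bash
python3 -m crank '[{"xyz":[0.02,0,0.15],"delta_rot":[0,0,0],"claw":1},{"xyz":[0.05,0,0.3],"delta_rot":[0,0,0],"claw":1},{"xyz":[0.07,0,0.4],"delta_rot":[0,0,0],"claw":1},{"xyz":[0.08,0,0.46],"delta_rot":[0,0,0],"claw":1},{"xyz":[0.08,0,0.46],"delta_rot":[0,0,0],"claw":1}]';python3 -m crank '[{"xyz":[0,0,0.04],"delta_rot":[0,0,0],"claw":1},{"xyz":[0.01,0,0.08],"delta_rot":[0,0,0],"claw":1},{"xyz":[0.01,0,0.08],"delta_rot":[0,0,0],"claw":1}]'
```

```text
time_s: 10.3
tcp_pos: [0.4796, 0.1263, 0.1207]
eef_rot: [180.0, 7.9, -162.6]
contact_force: [0.0, -0.5, -1.2]
gripper_width: 0.0005
gripper_force: 0.0
time_s: 10.68
tcp_pos: [0.4803, 0.1267, 0.1194]
eef_rot: [180.0, 8.0, -162.6]
contact_force: [-3.2, -0.7, 8.3]
gripper_width: 0.0003
gripper_force: 4.2
```

```bash
python3 -m crank '[{"xyz":[0.01,0,0.05],"delta_rot":[0,0,0],"claw":1},{"xyz":[0.01,0,0.05],"delta_rot":[0,0,0],"claw":1}]';python3 -m crank '[{"xyz":[0,0,-0.5],"delta_rot":[0,0,0],"claw":1},{"xyz":[0,0,-2],"delta_rot":[0,0,0],"claw":1},{"xyz":[2.5,0,-3.5],"delta_rot":[0,0,0],"claw":1},{"xyz":[5,0,-4],"delta_rot":[0,0,0],"claw":1},{"xyz":[5,0,-4],"delta_rot":[0,0,0],"claw":1},{"xyz":[5,0,-4],"delta_rot":[0,0,0],"claw":1}]'
python3 - <<'E'
from h import *
import cv2
a,b=optics.capture("top"),optics.capture("scene")
old=cv2.imread("pics/scene0.png")
print(r.get_state()["tcp_pos"])
f=lambda i:cv2.resize(i,(400,300),interpolation=2)
cv2.imwrite("pics/c5.png",np.vstack([np.hstack([f(a["img"][215:290,220:320]),f(b["img"][205:235,350:390])]),np.hstack([f(cv2.imread("pics/top0.png")[215:290,220:320]),f(cv2.imread("pics/c4.png")[140:260,520:680])])]))
print(rel([-30,85,200],8,1))
E
```

```text
time_s: 10.92
tcp_pos: [0.4805, 0.1267, 0.1191]
eef_rot: [180.0, 8.1, -162.6]
contact_force: [-8.7, -1.3, 20.1]
gripper_width: 0.0003
gripper_force: 10.8
time_s: 11.68
tcp_pos: [0.321, 0.0768, 0.216]
eef_rot: [179.8, 8.2, -162.5]
contact_force: [-0.0, 0.5, -0.2]
gripper_width: -0.0001
gripper_force: 0.0
[0.32260365 0.07781018 0.21587995]
(array([-7.246, -0.034,  1.566]), array([0.15, 0.1 , 0.25]), array([0.5345, 0.1434, 0.2   ]))
```

View pics/c5.png

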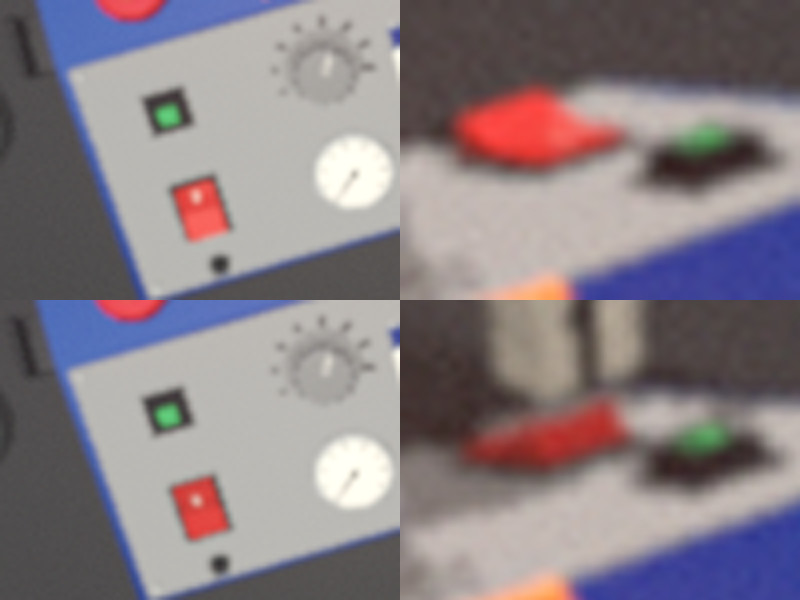

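The rocker is ON: its lower half now stands up in the top-right panel, compared with the picture below it. Next is START.

```bash
python3 -m crank '[{"xyz":[-3.6,0,0],"delta_rot":[0,0,0.2],"claw":1},{"xyz":[-7.2,0,0.5],"delta_rot":[0,0,0.2],"claw":1},{"xyz":[-7.25,0,1],"delta_rot":[0,0,0.2],"claw":1},{"xyz":[-7.25,0,1.55],"delta_rot":[0,0,0.2],"claw":1},{"xyz":[-7.25,0,1.55],"delta_rot":[0,0,0.2],"claw":1},{"xyz":[-7.25,0,1.55],"delta_rot":[0,0,0.2],"claw":1},{"xyz":[-7.25,0,1.55],"delta_rot":[0,0,0.2],"claw":1}]'
python3 - <<'E'
from h import *
print(rel([-31.6,85,157],8,1),rel([-31.6,85,145],8,1))
E
```

```text
time_s: 12.65
tcp_pos: [0.5341, 0.1434, 0.1999]
eef_rot: [179.9, 8.0, -162.8]
contact_force: [-0.1, -0.0, 0.8]
gripper_width: 0.0003
gripper_force: 0.0
(array([ 0.238, -0.005,  1.411]), array([ 0.06,  0.02, -0.02]), array([0.533, 0.143, 0.157])) (array([ 0.294, -0.005,  1.807]), array([ 0.06,  0.02, -0.02]), array([0.533, 0.143, 0.145]))
```

```bash
python3 -m crank '[{"xyz":[0.1,0,0.7],"delta_rot":[0,0,0],"claw":1},{"xyz":[0.24,0,1.4],"delta_rot":[0,0,0],"claw":1},{"xyz":[0.26,0,1.55],"delta_rot":[0,0,0],"claw":1},{"xyz":[0.28,0,1.7],"delta_rot":[0,0,0],"claw":1},{"xyz":[0.29,0,1.8],"delta_rot":[0,0,0],"claw":1},{"xyz":[0.29,0,1.8],"delta_rot":[0,0,0],"claw":1}]'
python3 -m crank '[{"xyz":[0,0,0.04],"delta_rot":[0,0,0],"claw":1},{"xyz":[0,0,0.04],"delta_rot":[0,0,0],"claw":1}]'
```

```text
time_s: 13.4
tcp_pos: [0.5342, 0.1439, 0.146]
eef_rot: [179.9, 8.1, -162.8]
contact_force: [1.3, 0.8, 5.2]
gripper_width: 0.0007
gripper_force: 1.8
time_s: 13.65
tcp_pos: [0.5344, 0.144, 0.1451]
eef_rot: [179.9, 8.1, -162.8]
contact_force: [-0.8, -0.2, 9.2]
gripper_width: 0.0006
gripper_force: 4.3
```

```bash
python3 -m crank '[{"xyz":[0,0,0.03],"delta_rot":[0,0,0],"claw":1},{"xyz":[0,0,0.05],"delta_rot":[0,0,0],"claw":1},{"xyz":[0,0,0.05],"delta_rot":[0,0,0],"claw":1}]'
```

```text
time_s: 14.02
tcp_pos: [0.5347, 0.144, 0.1446]
eef_rot: [179.9, 8.2, -162.8]
contact_force: [-5.4, -0.7, 18.4]
gripper_width: 0.0008
gripper_force: 9.4
```

Firm stop reached. I'll hold for 2.5 s and then let go.

```bash
python3 -m crank '[{"xyz":[0,0,0],"delta_rot":[0,0,0],"claw":1},{"xyz":[0,0,0],"delta_rot":[0,0,0],"claw":1},{"xyz":[0,0,0],"delta_rot":[0,0,0],"claw":1},{"xyz":[0,0,0],"delta_rot":[0,0,0],"claw":1},{"xyz":[0,0,0],"delta_rot":[0,0,0],"claw":1},{"xyz":[0,0,0],"delta_rot":[0,0,0],"claw":1},{"xyz":[0,0,0],"delta_rot":[0,0,0],"claw":1},{"xyz":[0,0,0],"delta_rot":[0,0,0],"claw":1},{"xyz":[0,0,0],"delta_rot":[0,0,0],"claw":1},{"xyz":[0,0,0],"delta_rot":[0,0,0],"claw":1},{"xyz":[0,0,0],"delta_rot":[0,0,0],"claw":1},{"xyz":[0,0,0],"delta_rot":[0,0,0],"claw":1},{"xyz":[0,0,0],"delta_rot":[0,0,0],"claw":1},{"xyz":[0,0,0],"delta_rot":[0,0,0],"claw":1},{"xyz":[0,0,0],"delta_rot":[0,0,0],"claw":1},{"xyz":[0,0,0],"delta_rot":[0,0,0],"claw":1},{"xyz":[0,0,0],"delta_rot":[0,0,0],"claw":1},{"xyz":[0,0,0],"delta_rot":[0,0,0],"claw":1},{"xyz":[0,0,0],"delta_rot":[0,0,0],"claw":1},{"xyz":[0,0,0],"delta_rot":[0,0,0],"claw":1}]'
python3 -m crank '[{"xyz":[0,0,-0.3],"delta_rot":[0,0,0],"claw":1},{"xyz":[0,0,-1.5],"delta_rot":[0,0,0],"claw":1},{"xyz":[0,0,-3],"delta_rot":[0,0,0],"claw":1},{"xyz":[3.5,0,-4],"delta_rot":[0,0,0],"claw":1},{"xyz":[6.5,0,-4],"delta_rot":[0,0,0],"claw":1},{"xyz":[6.5,0,-4],"delta_rot":[0,0,0],"claw":1},{"xyz":[6.5,0,-4],"delta_rot":[0,0,0],"claw":1},{"xyz":[6.5,0,-4],"delta_rot":[0,0,0],"claw":1},{"xyz":[6.5,0,-4],"delta_rot":[0,0,0],"claw":1}]'
python3 - <<'E'
from h import *
import cv2
a,b=optics.capture("top"),optics.capture("scene")
f=lambda i:cv2.resize(i,(400,300),interpolation=2)
cv2.imwrite("pics/c6.png",np.hstack([f(a["img"][170:290,210:370]),f(b["img"][190:280,310:430])]))
E
```

```text
time_s: 16.52
tcp_pos: [0.5346, 0.144, 0.1446]
eef_rot: [179.9, 8.2, -162.8]
contact_force: [-6.1, -0.3, 18.4]
gripper_width: 0.0004
gripper_force: 9.4
time_s: 17.65
tcp_pos: [0.3338, 0.0819, 0.234]
eef_rot: [180.0, 8.0, -162.8]
contact_force: [-0.6, -0.8, 0.3]
gripper_width: 0.0005
gripper_force: 0.0
```

View pics/c6.png

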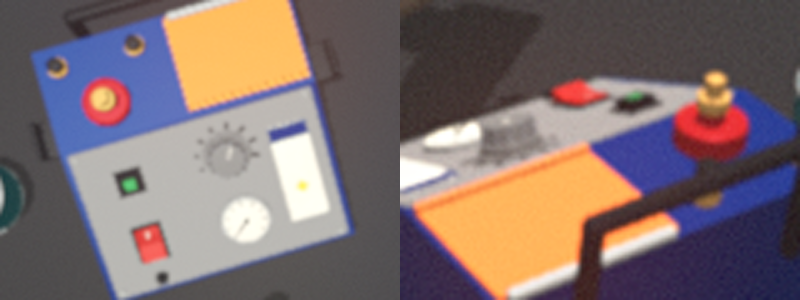

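The picture shows the flap shut, the rocker ON at left (150,242), START out at left (130,182), the knob and adapter unmoved, and the arm clear. I'll hand the job in.

```bash
python3 -c "
from plant import job
print(job.close_job())"
```

```text
the job is handed in; nothing more can be done
None
```

The flap is shut, the rocker is ON, and START was held in against its stop for 2.5 s and let go; I handed the job in at about 18 s with the arm clear, and no verdict came back.

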